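Hold the lamp lid of a stray-light test box at the set angle

TASK

Set the camera-module test box for its stray-light picture: first draw the T-handled sprung catch at the free end of the shut lamp lid fully out to its stop, then lift the lid by that handle until the pointer on the lid's edge stands opposite the tip of the index clamped on the quadrant scale (within about 3 degrees). The hinge has no stay, so finish while holding the lid there, still, for the exposure; do not let the lid drop, do not shift the index, and leave the two loose camera modules, the screwdriver and the small case beside the box where they lie.

Things in the scene. Friction and masses are not known exactly. Their poses are not given: they have to be found in the camera images.
- box: Test box: grey sheet-metal box 130 x 200 x 59 mm on an 8 mm aluminium base plate (158 x 230 mm), bolted to the bench. Origin on the bench under its middle; x runs parallel to the hinge (the quadrant scale is on the -x side, towards the robot), y points from the lid's free end (robot's right) to the hinge (left), z up. The keeper lip for the catch is on its -y wall.
- hinge (a point): Point on the lid's hinge axis, half-way along it, at (0, 100, 74) mm in the box frame; axes as the box's. The lid (aluminium frame 132 x 198 x 12 mm, dark cooling fins on top, white light panel below, 0.35 to 0.6 kg) lies level towards -y when shut; its free end swings up and over towards +y.
- handle (a point): Middle of the catch's T bar: dark round bar, 14 mm thick, 40 mm long, parallel to the hinge; pinch it end to end (40 mm) from above, and the bar can turn between the pads as the lid swings. Lid shut, catch home: at (0, -240, 9.5) mm in the hinge frame, 83.5 mm above the bench, 38 mm beyond the lid's end, joined to it by a 20 x 4 mm strip. Frame turns with the lid; -y points away from the hinge.
- catch (a joint): Travel of the sprung catch, in m: 0 = home, its nose hooked under the keeper lip on the box so that the lid cannot rise; 0.012 = fully out at its stop, pulled in the handle frame's -y direction (straight away from the hinge). The spring pulls it back with 4 N at home, 7 N at the stop.
- lid (a joint): Angle of the lid, rad: 0 shut (level), growing as the free end is lifted; 1.57 upright. It falls shut when let go.
- index (a joint): Where the index is set on the quadrant, rad, on the same scale as lid (the lid's pointer is opposite the index when the two are equal). It lies between 0.6 and 1.05 and is held by its thumbscrew.
- pointer_tip (a point): Tip of the small steel pointer on the lid's robot-side edge, pointing at the hinge axis, 128.5 mm from that axis; it runs in front of the scale. Its frame turns with the lid.
- index_tip (a point): Tip of the index: a dark steel saddle with thumbscrew (18 mm knob) on the inner edge of the upright aluminium quadrant plate (90 degree arc, radius 112 to 140 mm about the hinge axis, 77 mm from the hinge point towards the robot, black lines every 5 degrees). Its point looks outwards, 127 mm from the axis. Its frame turns with the index as the pointer's does with the lid.
- module_12: Bystander: black and grey camera module, 24 x 56 x 53 mm, lying on the mat behind and to the right of the box.
- module_13: Bystander: another such camera module, on the mat to the right of the box.
- driver: Bystander: screwdriver with a green handle, 152 mm long, lying on the mat to the right front of the box.
- lens_case: Bystander: flat grey case, 53 x 65 x 25 mm, on the mat to the left of the box.

How it is judged:
By the outcome, as a careful person would: the job done as asked, in the order asked, and still so for the second after the job is handed in, while the arm keeps its last pose, push and grip.
It also fails if it takes over 38 s, if anything falls off the work surface, if the arm or the gripper's body presses on something with over 40 N, if the wrist force passes 120 N, or if a joint passes its speed limit or range.

ROBOT

A 6-joint arm with a two-finger parallel gripper is mounted at the origin on a cart in front of the work surface, level with it; the furniture and walls round the work are solid. World frame = base frame: x ahead of the robot, y to its left, z up, the work surface at z = 0. Lengths are in m, angles in rad, forces in N, time in s.
With the tool pointing down it reaches from about 0.375 to 0.975 m from the base axis. Payload 3.8 kg.
Tool frame: the origin (TCP) lies at the very end of the fingers, on their centre line; the grasp point (between the pads) lies 19 mm behind it; y points along the fingers, x is the direction in which the jaws open and shut, and the axes are right-handed (so a half turn about y gives the same grasp; the last joint's range is limited). The gripper opens to 85 mm and grips with 20 to 120 N. Pads are 22 mm wide; open, the fingers measure 114 mm over their backs; the gripper's body (76 mm by 85 mm) begins 54 mm behind the grasp point. The pads swing forward as they close: fully open they stand 13 mm farther back than shut.
Start: joints at [-1.161, 0.264, 1.604, -0, 1.274, -0.037], TCP at [0.292, -0.609, 0.231] pointing down, gripper open.
Joint ranges: [-2.63, 2.63], [-0.94, 2.18], [0.31, 2.57], [-1.31, 4.45], [0, 2.66], [-2.55, 2.55]. Speed limits (rad/s): [2.57, 2.57, 3.14, 3.14, 3.14, 3.14].

INTERFACE

Orientations are given as a rotation vector (axis times angle).
In Python, from workcell import bot, cams gives the robot as it stands.
- The arm moves only by the tool play_rows, never from a script. Its argument "motion" is a list of rows, each a list of 2 entries, a list of its own where there are three numbers: the shift along the world's x, y, z normalised to -1 to 1, where 1 is 400 mm, then the turn, a rotation vector about the world's x, y, z normalised to -1 to 1, where 1 is pi/4 rad. In form: [[[tx, ty, tz], [ax, ay, az]], ...]. A call has 1 to 10 rows; each row is the pose to reach, as a shift and turn from the pose commanded when the call began; what a row does not reach only later rows make up. A row lasts 1/8 s, in which the tool goes at most 62.5 mm and 10.7 degrees, less where a joint would pass 70% of its speed; a pose out of reach is approached as far as the arm can. A call with a number of a shift or a turn outside -1 to 1 is refused whole. A call with a gripper value outside its range is refused whole. "gripper" is the closure, from 0 (fully open) to 1 (shut), set as the call begins (left out, the last holds). The fingers move at their own pace and stop on an object; "squeeze" is the grip in N (left out, the last holds). Time passes only in rows, so rows that repeat a pose let the fingers close. It gives the time, the measured TCP pose, the force and the opening at its end, in the units of the state.
- bot.read_state(): the state, without advancing time (a new reading comes with each control period).
- cams.read_camera(name): name is "side" or "top"; returns (picture, depth): 420x560x3 uint8, red, green, blue; 420x560 float32, m along the optical axis (not along the pixel's ray), 0 where there is no reading.
- cams.calibration(name): a dict with "mtx" (3x3 intrinsics, pixels), "k1" (the pictures are not rectified: a ray, as slopes to the right and down, at radius r is drawn at 1 + k1 r^2 times it, then the intrinsics apply), "R" (3x3) and "t" (3): a world point X has camera coordinates R X + t. Camera axes: x right, y down, z forward; pixel columns grow to the right and rows downward; lengths in m; the calibration is good to about 2 mm. A picture is of the moment at which its call begins. calibration takes no time and is no camera call.
- bot.finish_job(): hands the job in, once; it reports no verdict.
Trained networks look in the newest picture that a camera, given by its name, has taken for a name from the list of things; names that differ only in an ending like _2 or _b are one class to them, and where a whole thing is asked for, a point or a joint stands for the part that bears it (a point fixed in the world has none). Each returns a list of dicts, best first, with "conf" (0 to 1); they miss things now and then, are a little off and sometimes report something else, mostly with a low value. They report only what shows in the picture. A call takes as long as a camera call.
- cams.recognise(camera, label): "xyz" ([x, y, z] in m, in the coordinates of the camera as it stood for that picture, good to about 4 mm: the middle of the surface that is visible of it).
- cams.regions_of(camera, label): "mask" (420x560 bool, what is visible of it).
- cams.mark_of(camera, label): "xyz" ([x, y, z] in m, in the coordinates of the camera as it stood for that picture, good to about 4 mm: a listed point, or the origin of a listed thing).
The state is a dict: "time": time; "q": joint angles; "joint_vel": joint speeds; "joint_torque": joint torques, N m; "tool_pos": TCP position; "tcp_rot": TCP orientation; "wrist_force": force on the tool from outside, world axes, zero at the start; "torque": the same for the moment, N m; "width": opening from 0.0 (shut) to 1.0 (fully open).
Only numpy, scipy, OpenCV 4.12 (cv2) and the standard library are available. Lean on these libraries where they do the work, as an engineer would, in place of code of your own. Each camera call takes 0.05 s, during which the arm holds its last target.

## Working session

There is one attempt and no reset: what is moved stays moved. The work goes in short steps, Python scripts to look and compute and a tool call to move; the robot and the scene stay as the last step left them, time stands still between calls to the robot, and variables do not carry over. Pictures are saved under pics/ and viewed, and the job is handed in when it is done.

Besides the shell and the picture viewer there is one more tool, called after "Emit:" as name(argument=value, ...), one argument or row to a line, values as JSON. play_rows: Moves the arm, as the interface text tells. Its arguments: {"type":"object","properties":{"motion":{"type":"array","items":{"type":"array"}},"gripper":{"type":"number"},"squeeze":{"type":"number"}},"required":["motion"]}

```bash
mkdir -p pics; ls
cat > h.py <<'E'
import numpy as np, cv2
from workcell import bot, cams
def w(cam,p):
    c=cams.calibration(cam); return np.array(c["R"]).T@(np.array(p)-np.array(c["t"]))
E
python3 - <<'E'
from h import *
np.set_printoptions(precision=4,suppress=True)
for n in ("side","top"):
    im,d=cams.read_camera(n); cv2.imwrite(f"pics/{n}0.png",im[:,:,::-1]); np.save(f"{n}0d.npy",d)
    c=cams.calibration(n); print(n,c["mtx"],c["k1"],np.array(c["R"]),np.array(c["t"]))
    for l in ("box","hinge","handle","pointer_tip","index_tip"):
        for r in cams.mark_of(n,l)[:2]: print(n,l,round(r["conf"],2),w(n,r["xyz"]))
print(bot.read_state())
E
```

```text
pics
side [[512.7836   0.     280.1486]
 [  0.     512.7836 217.0878]
 [  0.       0.       1.    ]] -0.1481223266938796 [[-0.956   0.2935  0.0018]
 [ 0.2451  0.8018 -0.5451]
 [-0.1614 -0.5206 -0.8384]] [ 0.3956 -0.2996  1.5302]
side box 0.76 [ 0.4654  0.2701 -0.0023]
side hinge 0.73 [0.4382 0.3665 0.0723]
side hinge 0.6 [0.6169 0.0562 0.0101]
side handle 0.58 [ 0.5333 -0.0482  0.0083]
side handle 0.55 [0.5009 0.1334 0.0822]
side pointer_tip 0.75 [0.3955 0.2211 0.0737]
side index_tip 0.56 [0.388  0.2512 0.1575]
top [[491.1041   0.     283.9881]
 [  0.     491.1041 203.8009]
 [  0.       0.       1.    ]] -0.0005857377116953106 [[ 0.0006 -0.9997  0.0235]
 [-0.9968 -0.0025 -0.0797]
 [ 0.0798 -0.0234 -0.9965]] [0.2683 0.5147 1.1658]
top box 0.59 [ 0.4668  0.2731 -0.0015]
top hinge 0.6 [0.444  0.3662 0.0759]
top handle 0.82 [0.5098 0.1322 0.0819]
top handle 0.55 [0.6208 0.0504 0.0133]
top pointer_tip 0.67 [0.3904 0.2176 0.0711]
top index_tip 0.58 [0.3893 0.2495 0.1532]
{'time': 0.6, 'q': array([-1.1609,  0.2639,  1.604 ,  0.    ,  1.2737, -0.0369]), 'joint_vel': array([-0.0002,  0.0004, -0.0005, -0.0001, -0.0011,  0.0009]), 'joint_torque': array([ -0.0002, -51.4642, -36.7458,   0.    ,   0.0013,   0.    ]), 'tool_pos': array([ 0.2917, -0.6087,  0.2313]), 'tcp_rot': array([-1.388 ,  0.8741, -0.8741]), 'wrist_force': array([ 0.8366,  1.1267, -0.5614]), 'torque': array([-0.0386,  0.0214,  0.0004]), 'width': 0.9979678454675189}
```

View pics/side0.png

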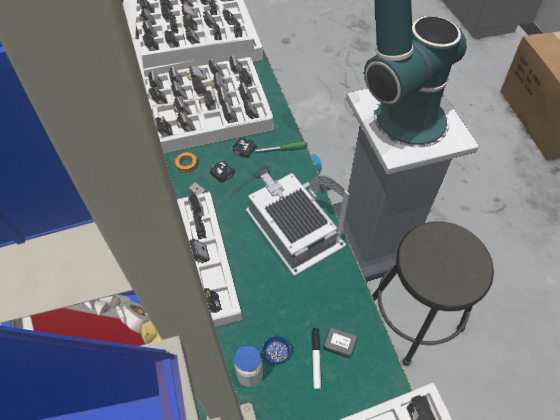

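View pics/top0.png

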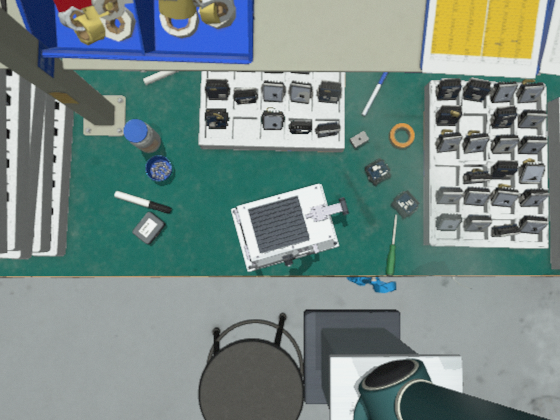

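Run:
```python
import cv2
a=cv2.imread("pics/top0.png")[170:285,215:375]; b=cv2.imread("pics/side0.png")[155:280,235:355]
cv2.imwrite("pics/top0z.png",cv2.resize(a,None,fx=5,fy=5,interpolation=cv2.INTER_CUBIC))
cv2.imwrite("pics/side0z.png",cv2.resize(b,None,fx=4.8,fy=4.8,interpolation=cv2.INTER_CUBIC))
```

```text
(no output)
```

View pics/top0z.png

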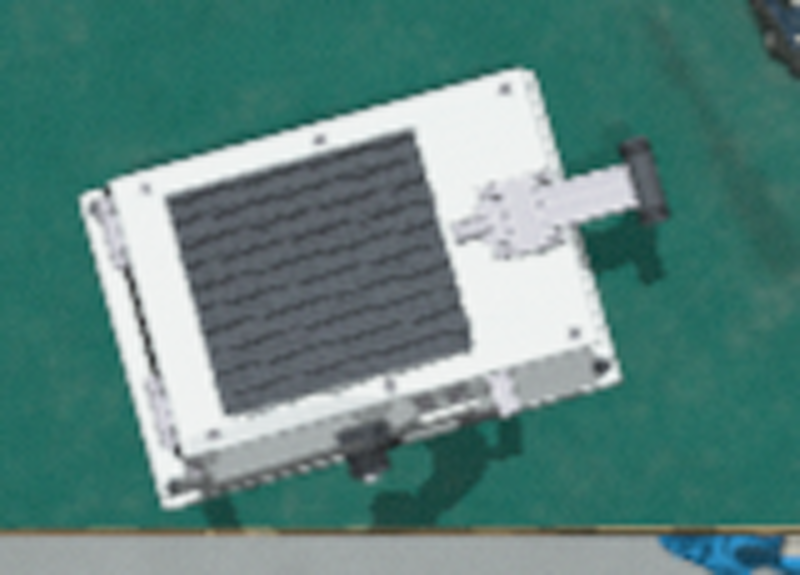

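View pics/side0z.png

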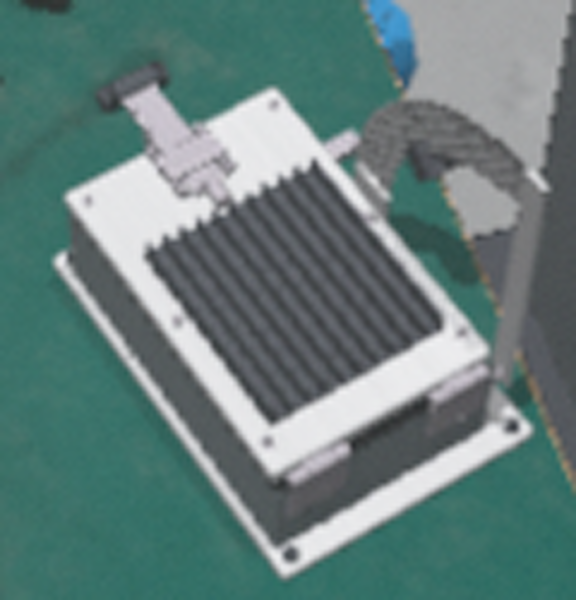

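```bash
cat >> h.py <<'E'
from scipy.optimize import least_squares
np.set_printoptions(precision=4,suppress=True)
def proj(cam,X):
    c=cams.calibration(cam); p=np.atleast_2d(X)@np.array(c["R"]).T+np.array(c["t"]); s=p[:,:2]/p[:,2:]
    s=s*(1+c["k1"]*(s**2).sum(1,keepdims=True)); m=np.array(c["mtx"]); return s*[m[0,0],m[1,1]]+m[:2,2]
def b2w(p,B):
    x,y,a=p; B=np.atleast_2d(B); c,s=np.cos(a),np.sin(a)
    return np.c_[x+c*B[:,0]-s*B[:,1], y+s*B[:,0]+c*B[:,1], B[:,2]]
def lidpt(th,x,r,off=0): # box frame point at radius r, lid angle th
    return np.array([x,.1-r*np.cos(th)+off*np.sin(th)*1, .074+r*np.sin(th)+off*np.cos(th)])
E
python3 - <<'E'
from h import *
T=lambda u,v:(215+u/5,170+v/5)
S=lambda u,v:(235+u/4.8,155+v/4.8)
obs={"top":[((-.079,-.115,.008),T(620,380)),((-.079,.115,.008),T(165,505)),((0,-.14,.0865),T(645,180))],
"side":[((.079,.115,.008),S(285,575)),((-.079,.115,.008),S(530,430)),((.079,-.115,.008),S(58,258)),((0,-.14,.0865),S(133,87))]}
def f(p):
    return np.concatenate([(proj(k,b2w(p,[o[0] for o in v]))-[o[1] for o in v]).ravel() for k,v in obs.items()])
r=least_squares(f,[.467,.271,.26],loss="soft_l1"); print(r.x,f(r.x).reshape(-1,2))
p=r.x
np.save("box.npy",p)
print("handle",b2w(p,[0,-.14,.0835]),"hinge",b2w(p,[0,.1,.074]))
def ang(X):
    a=p[2];d=np.array(X)-b2w(p,[0,.1,.074])[0]
    bx=np.cos(a)*d[0]+np.sin(a)*d[1]; by=-np.sin(a)*d[0]+np.cos(a)*d[1]
    return bx,np.hypot(by,d[2]),np.arctan2(d[2],-by)
for i in range(4):
  for n in ("side","top"):
    cams.read_camera(n)
    for l in ("index_tip","pointer_tip"):
      for q in cams.mark_of(n,l)[:1]: print(n,l,round(q["conf"],2),np.array(ang(w(n,q["xyz"]))))
for t in (.6,.65,.7,.75,.8): print(t,[ (proj(k,b2w(p,lidpt(t,-.077,.127)))[0]-o)*s for k,o,s in(("top",(215,170),5),("side",(235,155),4.8))])
E
```

```text
[0.46   0.2683 0.2903] [[ 0.0684 -1.7296]
 [-0.3493  0.7661]
 [ 0.0253  1.7813]
 [-0.6613  0.7245]
 [ 0.2301 -0.5735]
 [-3.2885  0.7843]
 [ 0.6295 -1.7342]]
handle [[0.5    0.1342 0.0835]] hinge [[0.4314 0.3641 0.074 ]]
side index_tip 0.47 [-0.0764  0.1249  0.6764]
side pointer_tip 0.64 [-0.0753  0.1241 -0.0029]
top index_tip 0.5 [-0.0709  0.1243  0.6839]
top pointer_tip 0.95 [-0.0797  0.1303 -0.0274]
side index_tip 0.63 [-0.0742  0.1256  0.6927]
side pointer_tip 0.67 [-0.0785  0.1256  0.0088]
top index_tip 0.56 [-0.0741  0.1236  0.6856]
top pointer_tip 0.78 [-0.079   0.1292 -0.0089]
side index_tip 0.51 [-0.0758  0.125   0.6823]
side pointer_tip 0.87 [-0.0746  0.1278  0.0193]
top pointer_tip 0.78 [-0.0795  0.1259 -0.0282]
side index_tip 0.38 [-0.0745  0.1249  0.6927]
side pointer_tip 0.6 [ 0.0891  0.3521 -0.181 ]
top index_tip 0.61 [ 0.0914  0.3582 -0.1822]
top pointer_tip 0.9 [-0.0758  0.1254 -0.0176]
0.6 [array([416.1561, 441.759 ]), array([410.629 , 116.1056])]
0.65 [array([408.4049, 444.6594]), array([415.7662, 114.7862])]
0.7 [array([399.9797, 447.7469]), array([421.2306, 114.0325])]
0.75 [array([390.8964, 451.0148]), array([427.0125, 113.8551])]
0.8 [array([381.1736, 454.4557]), array([433.101 , 114.2627])]
```

```bash
cat >> h.py <<'E'
def cloud(cam,d):
    c=cams.calibration(cam); m=np.array(c["mtx"]); D=np.array([c["k1"],0,0,0.])
    v,u=np.mgrid[:420,:560]; s=np.c_[(u.ravel()-m[0,2])/m[0,0],(v.ravel()-m[1,2])/m[1,1]]
    t=s.copy()
    for _ in range(8): t=s/(1+c["k1"]*(t**2).sum(1,keepdims=True))
    z=d.ravel(); P=np.c_[t*z[:,None],z]; return ((P-np.array(c["t"]))@np.array(c["R"])).reshape(420,560,3)
E
python3 - <<'E'
from h import *
for n in ("top","side"):
    d=np.load(f"{n}0d.npy"); C=cloud(n,d)
    m=(d>0)&(abs(C[...,0]-.46)<.16)&(abs(C[...,1]-.24)<.2)
    z=C[...,2][m]; h,e=np.histogram(z,bins=np.arange(-.01,.2,.005)); print(n,dict(zip(e.round(3),h)))
    k=m&(C[...,2]>.072)&(C[...,2]<.1)
    P=C[k]; 
    # remove handle/strip and quadrant by opening
    kk=cv2.morphologyEx(k.astype(np.uint8),cv2.MORPH_OPEN,np.ones((15,15)))>0
    Q=C[kk]; r=cv2.minAreaRect(Q[:,:2].astype(np.float32)); print(r,len(Q), np.median(Q[:,2]))
    im=cams.regions_of(n,"handle")
    for q in im[:2]:
        mm=q["mask"]&(d>0); print(q["conf"],mm.sum(),np.median(C[mm],0),C[mm].min(0),C[mm].max(0))
E
```

```text
top {np.float64(-0.01): np.int64(235), np.float64(-0.005): np.int64(5583), np.float64(0.0): np.int64(6054), np.float64(0.005): np.int64(799), np.float64(0.01): np.int64(188), np.float64(0.015): np.int64(87), np.float64(0.02): np.int64(114), np.float64(0.025): np.int64(8), np.float64(0.03): np.int64(0), np.float64(0.035): np.int64(0), np.float64(0.04): np.int64(0), np.float64(0.045): np.int64(18), np.float64(0.05): np.int64(23), np.float64(0.055): np.int64(1), np.float64(0.06): np.int64(6), np.float64(0.065): np.int64(33), np.float64(0.07): np.int64(55), np.float64(0.075): np.int64(893), np.float64(0.08): np.int64(2825), np.float64(0.085): np.int64(956), np.float64(0.09): np.int64(509), np.float64(0.095): np.int64(195), np.float64(0.1): np.int64(4), np.float64(0.105): np.int64(3), np.float64(0.11): np.int64(2), np.float64(0.115): np.int64(3), np.float64(0.12): np.int64(3), np.float64(0.125): np.int64(3), np.float64(0.13): np.int64(2), np.float64(0.135): np.int64(7), np.float64(0.14): np.int64(23), np.float64(0.145): np.int64(51), np.float64(0.15): np.int64(24), np.float64(0.155): np.i
[... 1313 characters left out ...]
, np.float64(0.12): np.int64(17), np.float64(0.125): np.int64(14), np.float64(0.13): np.int64(16), np.float64(0.135): np.int64(29), np.float64(0.14): np.int64(32), np.float64(0.145): np.int64(34), np.float64(0.15): np.int64(22), np.float64(0.155): np.int64(22), np.float64(0.16): np.int64(21), np.float64(0.165): np.int64(21), np.float64(0.17): np.int64(26), np.float64(0.175): np.int64(29), np.float64(0.18): np.int64(33), np.float64(0.185): np.int64(31), np.float64(0.19): np.int64(29)}
((0.4665631353855133, 0.2666236162185669), (0.13339239358901978, 0.20548920333385468), 15.63676929473877) 2606 0.08433026306111943
0.56 200 [0.4964 0.1511 0.0855] [ 0.4643  0.0587 -0.0035] [0.522  0.2105 0.0938]
```

Run:
```python
from h import *
from scipy.spatial.transform import Rotation as Ro
p=np.array([.4664,.2721,.272]); np.save("box.npy",p)
st=bot.read_state(); R0=Ro.from_rotvec(st["tcp_rot"]); print(R0.as_matrix(),st["time"])
c,s=np.cos(p[2]),np.sin(p[2])
for sg in (1,-1):
    x=sg*np.array([c,s,0]); y=np.array([0,0,-1.]); z=np.cross(x,y)
    d=(Ro.from_matrix(np.c_[x,y,z])*R0.inv()).as_rotvec(); print(sg,d,d/(np.pi/4))
H=b2w(p,[0,-.14,.0835])[0]; print("H",H, b2w(p,[0,.1,.074]))
tgt=H-[0,0,.0195]; print("shift norm",(tgt-st["tool_pos"])/.4)
# bar by depth
for n in ("top","side"):
    C=cloud(n,np.load(f"{n}0d.npy")); d=C-np.array([H[0],H[1],0])
    bx=c*d[...,0]+s*d[...,1]; by=-s*d[...,0]+c*d[...,1]
    m=(abs(bx)<.04)&(by<.012)&(by>-.03)&(C[...,2]>.07)&(C[...,2]<.11)
    print(n,m.sum(),bx[m].min(),bx[m].max(),by[m].min(),by[m].max(),np.median(bx[m]),np.percentile(C[...,2][m],[10,50,90]))
def ang(X):
    a=p[2];d=np.array(X)-b2w(p,[0,.1,.074])[0]
    bx=c*d[0]+s*d[1]; by=-s*d[0]+c*d[1]
    return bx,np.hypot(by,d[2]),np.arctan2(d[2],-by)
for n in ("side","top"):
    for l in ("index_tip","pointer_tip"):
      for q in cams.mark_of(n,l)[:1]: print(n,l,round(q["conf"],2),np.array(ang(w(n,q["xyz"]))))
for t in (.6,.65,.7,.75,.8): print(t,[ (proj(k,b2w(p,lidpt(t,-.077,.127)))[0]-o)*s for k,o,s in(("top",(215,170),5),("side",(235,155),4.8))])
```

```text
[[ 0.4321  0.      0.9018]
 [-0.9018  0.      0.4321]
 [-0.     -1.      0.    ]] 1.9
1 [-0.    -0.     1.396] [-0.     -0.      1.7775]
-1 [-0.      0.     -1.7456] [-0.      0.     -2.2225]
H [0.504  0.1372 0.0835] [[0.4395 0.3684 0.074 ]]
shift norm [ 0.5309  1.8649 -0.4182]
top 131 -0.018718071839967383 0.0205247266926485 -0.008427046192580157 0.011490609029923075 0.0007335503368648272 [0.0839 0.0886 0.092 ]
side 97 -0.02090531385183443 0.019006168946645596 -0.008169439816045163 0.011819765344157837 -0.0004803612008660114 [0.0823 0.0871 0.0906]
side index_tip 0.38 [-0.0817  0.1274  0.6764]
side pointer_tip 0.6 [ 0.0864  0.3523 -0.1809]
top index_tip 0.61 [ 0.0888  0.3584 -0.1821]
top pointer_tip 0.9 [-0.0825  0.1287 -0.0171]
0.6 [array([404.1793, 427.708 ]), array([402.7595, 126.7432])]
0.65 [array([396.3252, 430.3812]), array([407.763 , 125.5311])]
0.7 [array([387.7955, 433.2311]), array([413.0863, 124.8914])]
0.75 [array([378.6062, 436.2515]), array([418.7201, 124.8343])]
0.8 [array([368.7765, 439.4356]), array([424.6537, 125.3685])]
```

Emit:
play_rows(
  motion=[
    [[0.15,0.15,0],[0,0,0.2]],
    [[0.25,0.3,0],[0,0,0.4]],
    [[0.28,0.45,0],[0,0,0.6]],
    [[0.3,0.6,0],[0,0,0.8]],
    [[0.3,0.75,0],[0,0,0.9]],
    [[0.3,0.9,0],[0,0,0.9]],
    [[0.3,0.95,0],[0,0,0.9]],
    [[0.3,0.95,0],[0,0,0.9]],
  ],
  gripper=0,
  squeeze=60,
)

```text
time: 3.1
tool_pos: [0.4116, -0.2263, 0.2315]
tcp_rot: [-1.546, 0.324, -0.325]
wrist_force: [1.4, 0.0, 0.5]
width: 0.997
```

Emit:
play_rows(
  motion=[
    [[0.05,0.15,0],[0,0,0.2]],
    [[0.1,0.3,0],[0,0,0.4]],
    [[0.14,0.45,0],[0,0,0.6]],
    [[0.18,0.6,0],[0,0,0.8]],
    [[0.2,0.75,0],[0,0,0.8775]],
    [[0.231,0.915,0],[0,0,0.8775]],
    [[0.231,0.915,-0.1],[0,0,0.8775]],
    [[0.231,0.915,-0.2],[0,0,0.8775]],
    [[0.231,0.915,-0.2],[0,0,0.8775]],
  ],
)

```text
time: 4.22
tool_pos: [0.5017, 0.1361, 0.1477]
tcp_rot: [-1.561, -0.207, 0.22]
wrist_force: [0.2, -0.1, -0.2]
width: 1.001
```

Run:
```python
from h import *
from scipy.spatial.transform import Rotation as Ro
print(Ro.from_rotvec(bot.read_state()["tcp_rot"]).as_matrix())
for n in ("side","top"):
    im,d=cams.read_camera(n); o=(230,140) if n=="side" else (225,150)
    cv2.imwrite(f"pics/{n}1z.png",cv2.resize(im[o[1]:o[1]+120,o[0]:o[0]+160,::-1],None,fx=5,fy=5,interpolation=cv2.INTER_CUBIC))
```

```text
[[ 0.9632 -0.0076 -0.2686]
 [ 0.2686 -0.0021  0.9633]
 [-0.0079 -1.      0.    ]]
```

View pics/side1z.png

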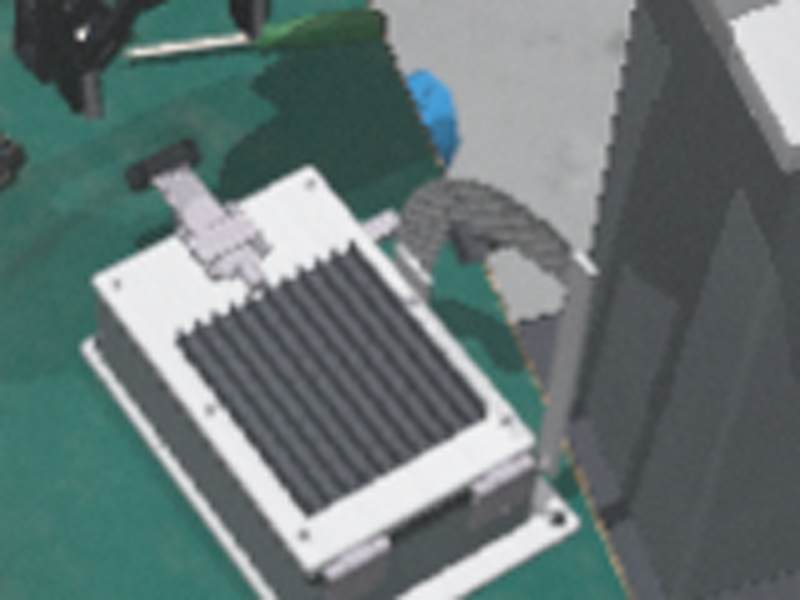

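View pics/top1z.png

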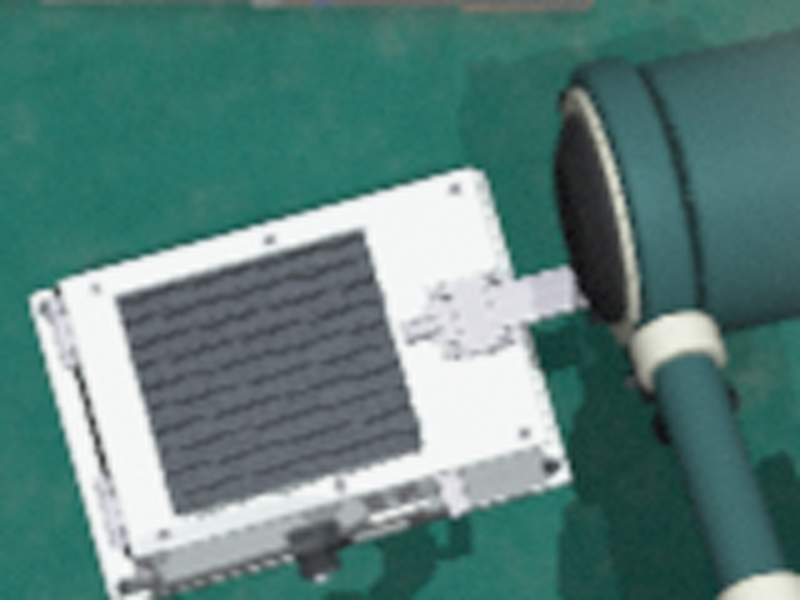

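Emit:
play_rows(
  motion=[
    [[0,0,-0.08],[0,0,0]],
    [[0,0,-0.14],[0,0,0]],
    [[0,0,-0.19],[0,0,0]],
    [[0,0,-0.215],[0,0,0]],
    [[0,0,-0.215],[0,0,0]],
    [[0,0,-0.215],[0,0,0]],
  ],
)

```text
time: 5.08
tool_pos: [0.5054, 0.1374, 0.0668]
tcp_rot: [-1.56, -0.215, 0.211]
wrist_force: [1.0, -0.2, -0.1]
width: 1.002
```

Run:
```python
from h import *
s=bot.read_state();print(s["tool_pos"],s["wrist_force"],s["joint_vel"])
n="side"
im,d=cams.read_camera(n); o=(230,140)
cv2.imwrite(f"pics/{n}2z.png",cv2.resize(im[o[1]:o[1]+120,o[0]:o[0]+160,::-1],None,fx=5,fy=5,interpolation=cv2.INTER_CUBIC))
```

```text
[0.5054 0.1374 0.0668] [ 1.0179 -0.2291 -0.1297] [ 0.0013  0.0002  0.002   0.0006 -0.0018 -0.0015]
```

View pics/side2z.png

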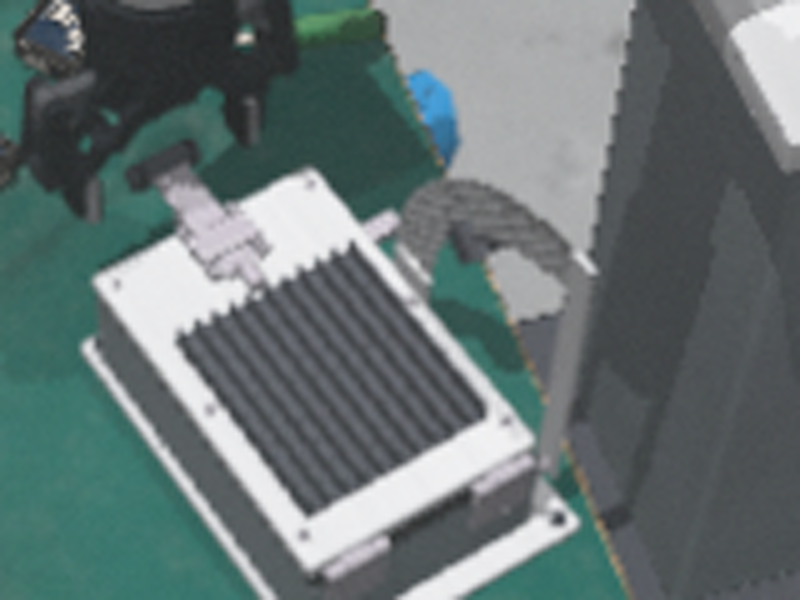

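Emit:
play_rows(
  motion=[
    [[0,0,-0.011],[0,0,0]],
    [[0,0,-0.011],[0,0,0]],
    [[0,0,-0.011],[0,0,0]],
    [[0,0,-0.011],[0,0,0]],
    [[0,0,-0.011],[0,0,0]],
    [[0,0,-0.011],[0,0,0]],
    [[0,0,-0.011],[0,0,0]],
    [[0,0,-0.011],[0,0,0]],
  ],
  gripper=1,
  squeeze=60,
)

```text
time: 6.12
tool_pos: [0.5046, 0.1375, 0.0612]
tcp_rot: [-1.56, -0.215, 0.212]
wrist_force: [1.8, 1.3, -0.3]
width: 0.453
```

Run:
```python
from h import *
s=bot.read_state();print(s["tool_pos"],s["wrist_force"],s["torque"],s["width"])
n="side"
im,d=cams.read_camera(n); o=(230,140)
cv2.imwrite(f"pics/{n}3z.png",cv2.resize(im[o[1]:o[1]+120,o[0]:o[0]+160,::-1],None,fx=5,fy=5,interpolation=cv2.INTER_CUBIC))
```

```text
[0.5046 0.1375 0.0612] [ 1.7918  1.3376 -0.3002] [ 0.2558 -0.4679 -0.0043] 0.4526066502399781
```

View pics/side3z.png

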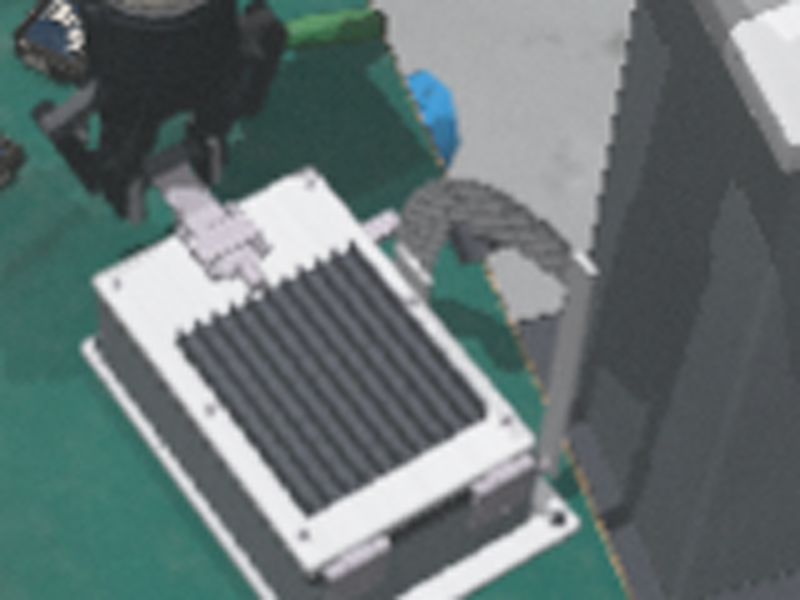

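Emit:
play_rows(
  motion=[
    [[0.0025,-0.009,0],[0,0,0]],
    [[0.005,-0.018,0],[0,0,0]],
    [[0.0067,-0.024,0],[0,0,0]],
    [[0.0067,-0.024,0],[0,0,0]],
    [[0.0067,-0.024,0],[0,0,0]],
  ],
)

```text
time: 6.8
tool_pos: [0.507, 0.129, 0.0612]
tcp_rot: [-1.558, -0.214, 0.212]
wrist_force: [2.1, 7.5, 1.1]
width: 0.453
```

Emit:
play_rows(
  motion=[
    [[0.001,-0.0036,0],[0,0,0]],
    [[0.002,-0.0072,0],[0,0,0]],
    [[0.002,-0.0072,0],[0,0,0]],
  ],
)

```text
time: 7.18
tool_pos: [0.5078, 0.1262, 0.0612]
tcp_rot: [-1.558, -0.214, 0.212]
wrist_force: [0.8, 7.6, 1.3]
width: 0.451
```

Emit:
play_rows(
  motion=[
    [[0.001,-0.0036,0],[0,0,0]],
    [[0.002,-0.0072,0],[0,0,0]],
    [[0.002,-0.0072,0],[0,0,0]],
  ],
)

```text
time: 7.55
tool_pos: [0.5078, 0.1258, 0.0612]
tcp_rot: [-1.554, -0.212, 0.212]
wrist_force: [-0.6, 16.8, 1.8]
width: 0.448
```

Run:
```python
import numpy as np
from h import *
print(bot.read_state()["tool_pos"])
def f(t):
    c,s=np.cos(t),np.sin(t); i=.252*(1-c)+.0095*s+.0015*np.clip((t-.1)/.1,0,1); u=.252*s-.0095*(1-c)
    return np.array([-.2687*i,.9632*i,u])/.4
for t in (.03,.06,.1,.14,.18,.22,.26,.30,.34,.38): print(t,(f(t)).round(4).tolist())
print()
for t in (.42,.46,.5,.54,.58,.61,.64,.66,.67,.68,.69,.7,.71,.72): print(t,(f(t)-f(.38)).round(4).tolist())
```

```text
[0.5078 0.1258 0.0612]
0.03 [-0.0003, 0.001, 0.0189]
0.06 [-0.0007, 0.0025, 0.0377]
0.1 [-0.0015, 0.0053, 0.0628]
0.14 [-0.0029, 0.0106, 0.0877]
0.18 [-0.0047, 0.0168, 0.1124]
0.22 [-0.0065, 0.0232, 0.1369]
0.26 [-0.0083, 0.0299, 0.1612]
0.3 [-0.0105, 0.0375, 0.1851]
0.34 [-0.0128, 0.046, 0.2087]
0.38 [-0.0155, 0.0554, 0.232]

0.42 [-0.0029, 0.0103, 0.0228]
0.46 [-0.006, 0.0215, 0.0452]
0.5 [-0.0093, 0.0335, 0.0671]
0.54 [-0.0129, 0.0463, 0.0885]
0.58 [-0.0167, 0.06, 0.1094]
0.61 [-0.0197, 0.0708, 0.1246]
0.64 [-0.0229, 0.082, 0.1395]
0.66 [-0.025, 0.0897, 0.1493]
0.67 [-0.0261, 0.0936, 0.1541]
0.68 [-0.0272, 0.0976, 0.1589]
0.69 [-0.0283, 0.1016, 0.1636]
0.7 [-0.0295, 0.1057, 0.1683]
0.71 [-0.0306, 0.1098, 0.1729]
0.72 [-0.0318, 0.1139, 0.1775]
```

Emit:
play_rows(
  motion=[
    [[-0.0003,0.001,0.019],[0,0,0]],
    [[-0.0007,0.0025,0.0377],[0,0,0]],
    [[-0.0007,0.0025,0.0377],[0,0,0]],
  ],
)

```text
time: 7.92
tool_pos: [0.5076, 0.1267, 0.0757]
tcp_rot: [-1.554, -0.213, 0.212]
wrist_force: [3.3, 17.6, -6.2]
width: 0.45
```

Emit:
play_rows(
  motion=[
    [[-0.0008,0.0028,0.0251],[0,0,0]],
    [[-0.0022,0.0081,0.05],[0,0,0]],
    [[-0.004,0.0143,0.0747],[0,0,0]],
    [[-0.0058,0.0207,0.0992],[0,0,0]],
    [[-0.0076,0.0274,0.1235],[0,0,0]],
    [[-0.0098,0.035,0.1474],[0,0,0]],
    [[-0.0121,0.0435,0.171],[0,0,0]],
    [[-0.0148,0.0529,0.1943],[0,0,0]],
    [[-0.0148,0.0529,0.1943],[0,0,0]],
  ],
)

```text
time: 9.05
tool_pos: [0.5024, 0.1453, 0.1533]
tcp_rot: [-1.558, -0.215, 0.213]
wrist_force: [5.9, 6.2, -7.0]
width: 0.453
```

Run:
```python
from h import *
s=bot.read_state();print(s["tool_pos"],s["wrist_force"],s["torque"],s["width"])
for n in ("side","top"):
    im,d=cams.read_camera(n); o=(230,140) if n=="side" else (225,150)
    cv2.imwrite(f"pics/{n}4z.png",cv2.resize(im[o[1]:o[1]+120,o[0]:o[0]+160,::-1],None,fx=5,fy=5,interpolation=cv2.INTER_CUBIC))
```

```text
[0.5024 0.1453 0.1533] [ 5.9208  6.2157 -7.0372] [ 0.638  -0.9745 -0.0408] 0.45300672246504514
```

View pics/side4z.png

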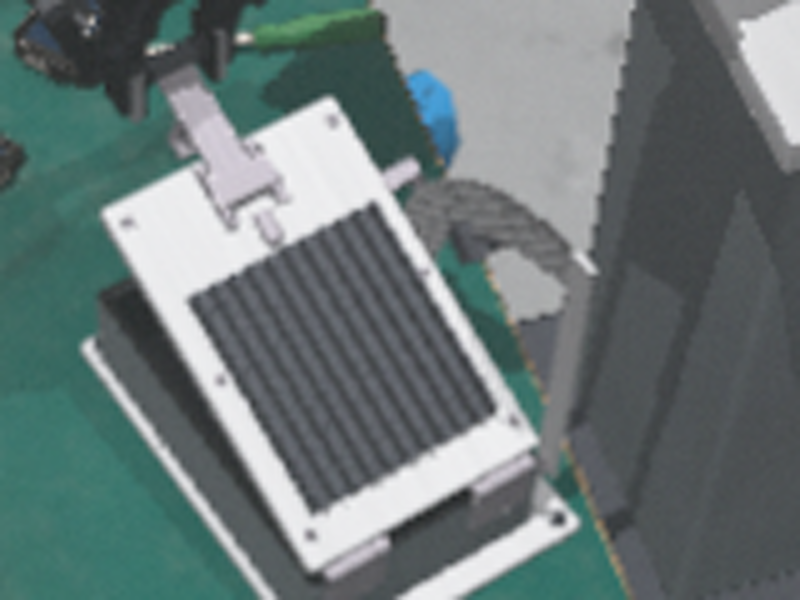

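View pics/top4z.png

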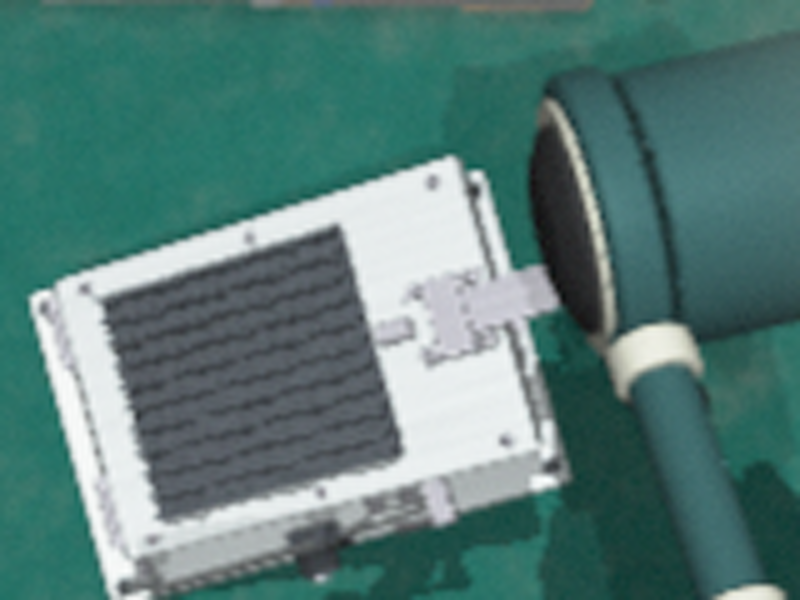

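Emit:
play_rows(
  motion=[
    [[-0.0024,0.0083,0.0228],[0,0,0]],
    [[-0.0053,0.0191,0.0452],[0,0,0]],
    [[-0.0086,0.0311,0.0671],[0,0,0]],
    [[-0.0122,0.0439,0.0885],[0,0,0]],
    [[-0.016,0.0576,0.1094],[0,0,0]],
    [[-0.019,0.0684,0.1246],[0,0,0]],
    [[-0.0222,0.0796,0.1395],[0,0,0]],
    [[-0.0243,0.0873,0.1493],[0,0,0]],
    [[-0.0243,0.0873,0.1493],[0,0,0]],
    [[-0.0243,0.0873,0.1493],[0,0,0]],
  ],
)

```text
time: 10.4
tool_pos: [0.4928, 0.1795, 0.2119]
tcp_rot: [-1.559, -0.214, 0.213]
wrist_force: [7.1, 4.8, -6.9]
width: 0.453
```

```bash
cat > look.py <<'E'
from h import *
import sys
k=sys.argv[1]
p=np.load("box.npy"); c,s_=np.cos(p[2]),np.sin(p[2])
s=bot.read_state();print(s["time"],s["tool_pos"],s["wrist_force"],s["torque"],s["width"])
d=s["tool_pos"]-[.5078,.1258,.0612]; print("theta from tcp rise",[round(t,3) for t in np.arange(0,1,.002) if abs(.252*np.sin(t)-.0095*(1-np.cos(t))-d[2])<.0002], "in",-s_*d[0]+c*d[1])
def ang(X):
    d=np.array(X)-b2w(p,[0,.1,.074])[0]
    bx=c*d[0]+s_*d[1]; by=-s_*d[0]+c*d[1]
    return np.array([bx,np.hypot(by,d[2]),np.arctan2(d[2],-by)])
for i in range(3):
  for n in ("side","top"):
    im,d=cams.read_camera(n)
    if i==0:
      C=cloud(n,d); D=C-b2w(p,[0,.1,.074])[0]; bx=c*D[...,0]+s_*D[...,1]; by=-s_*D[...,0]+c*D[...,1]; z=D[...,2]
      m=(d>0)&(abs(bx)>.045)&(abs(bx)<.062)&(by<-.01)&(by>-.2)&(z>.0)
      th=np.arctan2(z[m],-by[m]); h=np.hypot(by[m],z[m])
      # lid top surface: line fit robust
      A=np.c_[-by[m],z[m]]; md=np.median(th[h>.1]) if (h>.1).any() else 0
      kk=(abs(th-md)<.15)&(h>.03)
      vx,vy,x0,y0=cv2.fitLine(A[kk].astype(np.float32),cv2.DIST_HUBER,0,.001,.001).ravel(); print(n,"lid plane angle",np.arctan(vy/vx),kk.sum())
      o=(230,140) if n=="side" else (225,150)
      cv2.imwrite(f"pics/{n}{k}z.png",cv2.resize(im[o[1]:o[1]+120,o[0]:o[0]+160,::-1],None,fx=5,fy=5,interpolation=cv2.INTER_CUBIC))
    for l in ("index_tip","pointer_tip"):
      for q in cams.mark_of(n,l)[:1]: print(n,l,round(q["conf"],2),ang(w(n,q["xyz"])))
E
python3 look.py 5
```

```text
10.4 [0.4928 0.1795 0.2119] [ 7.0622  4.8116 -6.9458] [ 0.4992 -1.2212  0.02  ] 0.45286688945077375
theta from tcp rise [np.float64(0.65)] in 0.055751906104638344
side lid plane angle 0.67855614 1084
side index_tip 0.4 [-0.0818  0.1282  0.6821]
side pointer_tip 0.87 [-0.0817  0.128   0.6424]
top lid plane angle 0.64051735 1006
top index_tip 0.69 [0.0038 0.0059 0.1363]
top pointer_tip 0.81 [-0.0847  0.1284  0.611 ]
side index_tip 0.41 [-0.0832  0.1274  0.6634]
side pointer_tip 0.97 [-0.0801  0.129   0.6293]
top index_tip 0.39 [-0.0818  0.1283  0.6416]
top pointer_tip 0.73 [-0.0851  0.1276  0.6414]
side index_tip 0.43 [-0.0854  0.1284  0.665 ]
side pointer_tip 0.83 [-0.0822  0.1298  0.6408]
top index_tip 0.64 [-0.0778  0.126   0.6649]
top pointer_tip 0.72 [-0.0839  0.1266  0.6367]
```

View pics/side5z.png

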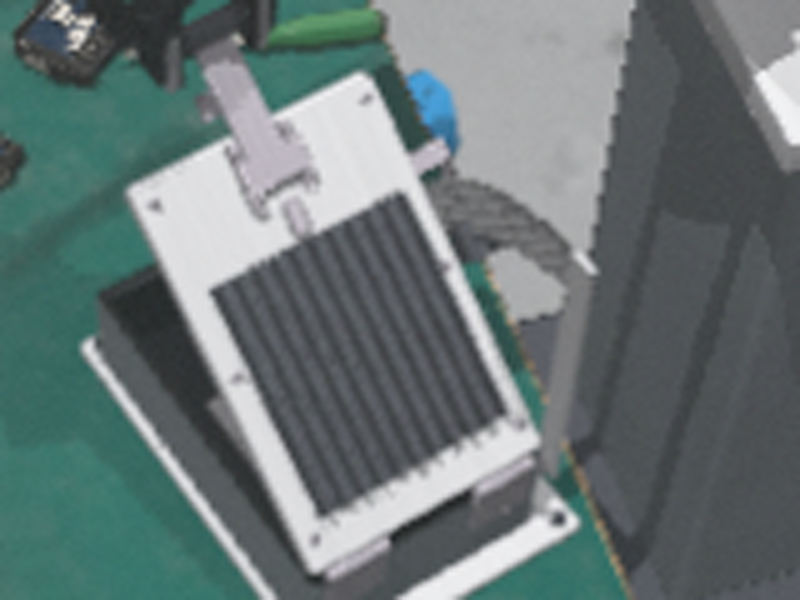

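View pics/top5z.png

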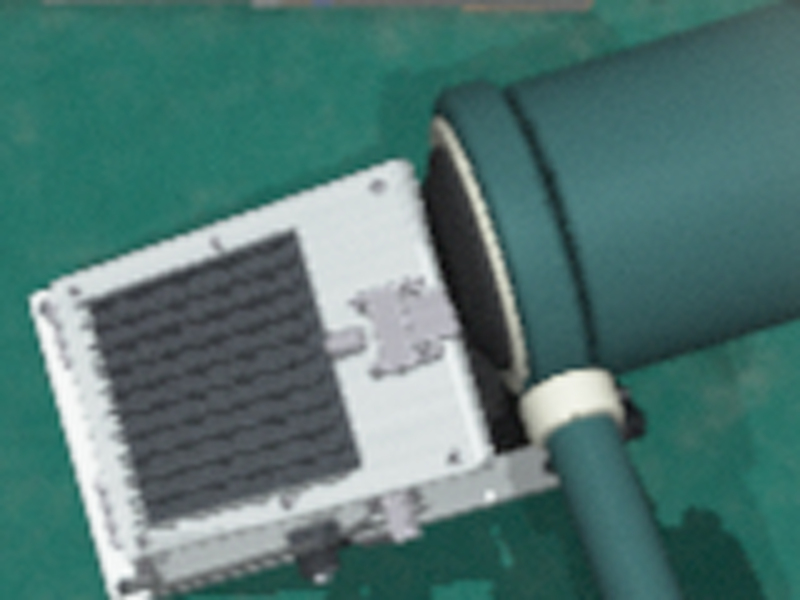

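Emit:
play_rows(
  motion=[
    [[-0.0019,0.0069,0.0084],[0,0,0]],
    [[-0.0038,0.0137,0.0168],[0,0,0]],
    [[-0.0038,0.0137,0.0168],[0,0,0]],
    [[-0.0038,0.0137,0.0168],[0,0,0]],
  ],
)

```text
time: 11.8
tool_pos: [0.4914, 0.1848, 0.2185]
tcp_rot: [-1.56, -0.214, 0.213]
wrist_force: [7.8, 5.2, -7.0]
width: 0.452
```

```bash
sed -i 's/range(3)/range(12)/; s/for q in cams.mark_of(n,l)\[:1\]: print.*/for q in cams.mark_of(n,l)[:1]: A_.setdefault((n,l),[]).append(ang(w(n,q["xyz"])))/; s/^k=/A_={};k=/' look.py
cat >> look.py <<'E'
for kk,v in A_.items():
    v=np.array(v); v=v[(abs(v[:,1]-.127)<.01)]; print(kk,len(v),v.mean(0),v[:,2].std())
print(bot.read_state()["time"])
E
python3 look.py 6
python3 - <<'E'
import cv2
from h import *
im,_=cams.read_camera("side"); cv2.imwrite("pics/side6q.png",cv2.resize(im[155:215,300:360,::-1],None,fx=9,fy=9,interpolation=cv2.INTER_CUBIC))
im,_=cams.read_camera("top"); cv2.imwrite("pics/top6q.png",cv2.resize(im[235:285,260:340,::-1],None,fx=9,fy=9,interpolation=cv2.INTER_CUBIC))
E
```

```text
11.8 [0.4914 0.1848 0.2185] [ 7.8065  5.2284 -6.9911] [ 0.4018 -1.2432 -0.0148] 0.4519108356170713
theta from tcp rise [np.float64(0.686)] in 0.061285962067190926
side lid plane angle 0.90080655 1208
top lid plane angle 0.68235284 1002
('side', 'index_tip') 10 [-0.084   0.1286  0.6639] 0.00412148482462918
('side', 'pointer_tip') 12 [-0.0819  0.1294  0.6709] 0.00896111606705178
('top', 'index_tip') 10 [-0.0796  0.1292  0.6602] 0.007630510457890405
('top', 'pointer_tip') 11 [-0.0783  0.1284  0.5347] 0.3646361076133036
15.4
```

View pics/side6q.png

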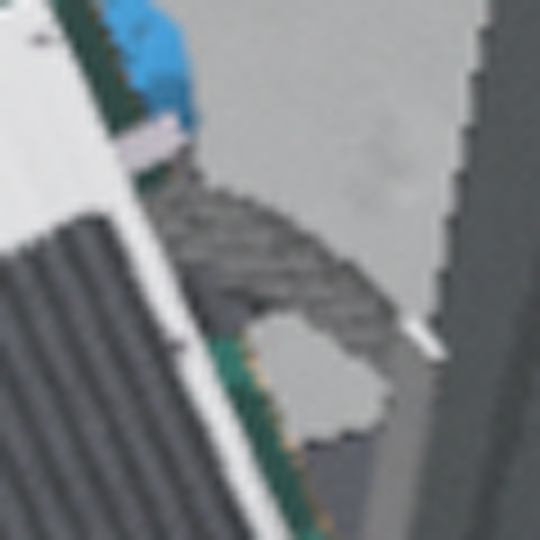

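View pics/top6q.png

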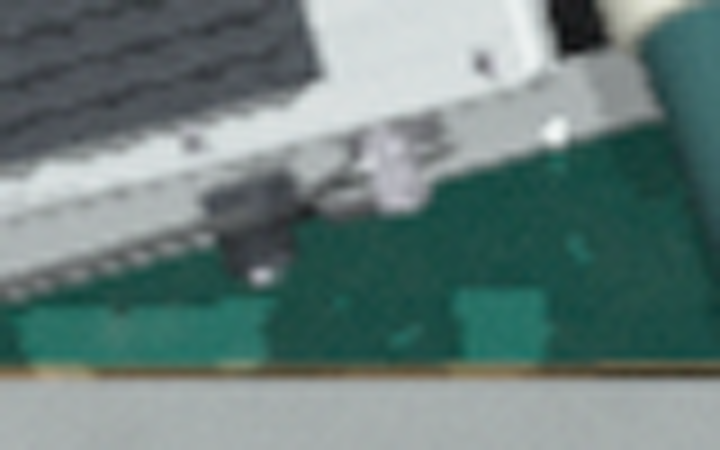

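```bash
sed -e 's/("side","top")/("top",)/; s/range(12)/range(9)/; s/v.mean(0),/np.median(v,0),/' look.py > look2.py; python3 look2.py 7
```

```text
15.5 [0.4914 0.1848 0.2185] [ 7.7189  4.2951 -6.7633] [ 0.4198 -1.1687 -0.0014] 0.45105021664324074
theta from tcp rise [np.float64(0.684)] in 0.06125144062975385
top lid plane angle 0.66767454 1005
('top', 'index_tip') 8 [-0.0802  0.1283  0.6614] 0.010520196797044468
('top', 'pointer_tip') 8 [-0.0858  0.1276  0.6459] 0.011225377256189618
16.85
```

Run:
```python
from h import *
s=bot.read_state();print(s["time"],s["tool_pos"],s["wrist_force"],abs(s["joint_vel"]).max(),s["width"])
bot.finish_job()
```

```text
16.85 [0.4913 0.1848 0.2185] [ 8.1898  5.1802 -6.4494] 0.003210777861013078 0.4498423524400224
the job is handed in; nothing more can be done
```

I drew the catch out to its stop, lifted the lid by the T handle until its pointer was opposite the index, and handed the job in at 16.9 s with the lid held still.

- **Catch:** the bar was pinched end to end at 60 N. It travelled about 12 mm, then the pull rose from about 7 N to 17 N with almost no further movement, which I took as the stop. The lid then rose freely.
- **Lid angle:** from the arm's position the lid stands at about 0.685 rad. I put the index at about 0.68 rad.
- **Pointer against index:** the two cameras disagreed slightly. The side camera put the pointer 0.007 rad above the index (0.4°) and the top camera 0.015 rad below it (0.9°). Both are inside the 3° allowed.
- **Outlier readings:** one side-camera lid-plane fit gave 0.90 rad. I left it out because the top camera's fits gave 0.67 to 0.68 rad.
- **Final state:** the grip was steady, joint speeds were near zero, and the final wrist force was about 12 N.
- **Index and loose items:** the index reading stayed steady, and the arm did not come near the loose items. I did not take a separate final picture of the items.

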